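Square a seized mould block to the fence

TASK

Using only the fingertips or fingers, and never lifting or tipping it, walk the heavy aluminium mould block round on the table by pushing its corners until one of its two long orange-edged sides (either one) faces the black fence squarely, still standing a good finger's width (about 20 mm) clear of it. Then push the block home so that that side lies flush along the fence, with the whole block between the fence's two yellow marks, and back away from it. Leave every other object on the table where it stands.

Things in the scene. Friction and masses are not known exactly. Their poses are not given: they have to be found in the camera images.
- mould_block: Cast aluminium mould half, a loose plain block 90 mm (its x) by 126 mm (its y) by 30 mm high, 0.8 to 1 kg, standing flat on the table; it slides and turns under a push of roughly 3 to 12 N. Origin: centre of its underside; z up. The two long sides (126 mm, facing its +x and -x) have an orange strip along the top edge; it does not matter which of the two meets the fence. Two dark round recess marks and two small brass dots are flush on its top.
- fence: Black straight bar fixed to the table at the far side of the block, 20 mm thick (its x), 260 mm long (its y), 24 mm high. Origin: centre of its underside; its -x side, 10 mm from the origin, is the side that the block is to lie against, and it looks towards the block and the robot. Two yellow bands mark it, from 90 to 102 mm either side of its middle: the block (126 mm) is to lie between them.
- black_jar: Bystander: black powder jar, 48 mm across, 50 mm high, beyond the fence. Origin: centre of its underside.
- orange_jar: Bystander: orange powder jar, 48 mm across, 50 mm high, beyond the fence. Origin: centre of its underside.
- mug: Bystander: white mug, 82 mm across, 95 mm high, on the left, handle along its +y. Origin: centre of its underside.
- white_tub: Bystander: white tub, 72 mm across, 55 mm high, far left. Origin: centre of its underside.
- amber_bottle: Bystander: amber glass bottle, 68 mm across, 210 mm high, far right. Origin: centre of its underside.
- brush: Bystander: brush lying flat on the right, along its x. Origin: its underside.
Not all that is in view belongs to the job. Leave any red look-alike of the mould_block alone.

How it is judged:
On the way:
1. the block is turned so that a long side faces the fence within 10 degrees, its middle line still 15 mm or more clear of touching (angle between the x axis of mould_block and the x axis of fence, either way round below 0.175 rad and x of mould_block in the frame of fence between -0.3 and -0.07 m), for 0.2 s.
At the end, for the whole second after the job is handed in: A long side of the block lies along the fence within 2.3 degrees and 4.5 mm, the block's middle within 28 mm of the fence's middle (between the yellow marks), flat on the table and at rest (angle between the x axis of mould_block and the x axis of fence, either way round below 0.04 rad and x of mould_block in the frame of fence between -0.0595 and -0.05 m and y of mould_block in the frame of fence between -0.028 and 0.028 m and height (world z) of mould_block below 0.004 m and angle between mould_block's own z axis and vertical below 0.04 rad and linear speed of mould_block below 0.01 m/s); the robot touches nothing.
It fails at once if the block is pushed with the arm or the gripper's body instead of the fingers (contact force between the arm and mould_block above 5 N).
It fails at once if the block is lifted or tipped (height (world z) of mould_block above 0.008 m or angle between mould_block's own z axis and vertical above 0.15 rad).
It fails at once if another object is disturbed (moved more than 15 mm) (distance of any of black_jar, orange_jar, mug, white_tub, amber_bottle, brush from where it was at the start of the episode above 0.015 m).
It also fails if it takes over 67 s, if anything falls off the work surface, if the arm or the gripper's body presses on something with over 40 N, if the wrist force passes 120 N, or if a joint passes its speed limit or range.

ROBOT

A 6-joint arm with a two-finger parallel gripper is mounted at the origin on the work surface. World frame = base frame: x ahead of the robot, y to its left, z up, the work surface at z = 0. Lengths are in m, angles in rad, forces in N, time in s.
With the tool pointing down it reaches from about 0.35 to 0.85 m from the base axis. Payload 8.1 kg.
Tool frame: the origin (TCP) lies between the finger pads; the fingertips stand tips_ahead ahead of it and the grasp point (between the pads) lies 8 mm behind it (tips_ahead is the distance from the TCP to the fingertips, in m); z points along the fingers, x is the direction in which the jaws open and shut, and the axes are right-handed (so a half turn about z gives the same grasp; the last joint's range is limited). The gripper opens to 93 mm and grips with 3 to 60 N. Pads are 15 mm wide; open, the fingers measure 128 mm over their backs; the gripper's body (75 mm by 188 mm) begins 65 mm behind the grasp point.
Start: joints at [1.09, 0.13, 1.488, -0, 1.523, -0.085], TCP at [0.231, 0.554, 0.23] pointing down, gripper open.
Joint ranges: [-2.96, 2.96], [-0.89, 2.26], [0.02, 2.5], [-1.34, 4.48], [0, 2.73], [-2.66, 2.66]. Speed limits (rad/s): [2.39, 2.39, 2.79, 3.14, 3.14, 3.14].

INTERFACE

Orientations are given as a rotation vector (axis times angle).
In Python, from plant import * gives the robot as it stands.
- The arm moves only by the tool play_rows, never from a script. Its argument "increments" is a list that holds one entry, the list of rows, each a list of 4 numbers: the shift along the tool's x, y, z in cm, then the turn about the tool's z in rad. A call has 1 to 5 rows; each row is the pose to reach, as a shift and turn from the pose measured when the call began, along the tool's axes at that moment; what a row does not reach only later rows make up. A row lasts 1/10 s, in which the tool goes at most 50 mm and 8.59 degrees, less where a joint would pass 70% of its speed; a pose out of reach is approached as far as the arm can. A call with a gripper value outside its range is refused whole. "jaw" is the finger opening in cm, from 0 to 9.3, set as the call begins (left out, the last holds). The fingers move at their own pace and stop on an object; "squeeze" is the grip in N (left out, the last holds). Time passes only in rows, so rows that repeat a pose let the fingers close. It gives the time, the measured TCP pose, the force and the opening at its end, in the units of the state.
- read_state(): the state, without advancing time (a new reading comes with each control period).
- read_camera(name): name is "side" or "top" or "wrist"; returns (picture, depth): 480x640x3 uint8, blue, green, red; 480x640 float32, m along the optical axis (not along the pixel's ray), 0 where there is no reading.
- camera_params(name): a dict with "K" (3x3 intrinsics, pixels), "eye" and "orientation" of the camera in the world. Camera axes: x right, y up, looking along -z (the intrinsics and any distortion apply to the point x, -y, -z); pixel columns grow to the right and rows downward; lengths in m; the calibration is good to about 2 mm. A picture is of the moment at which its call begins: read the wrist's pose just before it. camera_params takes no time and is no camera call; for the wrist camera it gives the pose at the moment of the call.
- close_job(): hands the job in, once; it reports no verdict.
The state is a dict: "t": time; "q": joint angles; "dq": joint speeds; "joint_torque": joint torques, N m; "tool_pos": TCP position; "orientation": TCP orientation; "force": force on the tool from outside, world axes, zero at the start; "wrist_torque": the same for the moment, N m; "opening": finger opening in m.
Only numpy, scipy, OpenCV 4.12 (cv2) and the standard library are available. Lean on these libraries where they do the work, as an engineer would, in place of code of your own. Each camera call takes 0.05 s, during which the arm holds its last target.

## Working session

There is one attempt and no reset: what is moved stays moved. The work goes in short steps, Python scripts to look and compute and a tool call to move; the robot and the scene stay as the last step left them, time stands still between calls to the robot, and variables do not carry over. Pictures are saved under pics/ and viewed, and the job is handed in when it is done.

Besides the shell and the picture viewer there is one more tool, called after ">>>" as a command line: name --argument value ..., lists and objects as JSON in quotes. play_rows: Moves the arm, as the interface text tells. Its arguments: {"type":"object","properties":{"increments":{"type":"array"},"jaw":{"type":"number"},"squeeze":{"type":"number"}},"required":["increments"]}

```bash
ls; mkdir -p pics
python3 - <<'E'
from plant import *
import cv2,json
s=read_state(); print(s)
for n in ("top","side"):
    im,d=read_camera(n); cv2.imwrite(f"pics/{n}0.png",im)
    p=camera_params(n); print(n,p)
E
```

```text
pics
{'t': 0.0, 'q': array([ 1.08959950e+00,  1.31167073e-01,  1.48927308e+00,  1.14540085e-05,
        1.52298891e+00, -8.54197514e-02]), 'dq': array([ 2.84888573e-03,  8.10933360e-04, -7.53077956e-05,  1.42495020e-03,
        3.94072622e-04,  1.26514157e-04]), 'joint_torque': array([-1.22044865e-03, -5.59834063e+01, -4.91766465e+01,  7.67574599e-02,
        3.52710800e-02, -8.87598389e-05]), 'tool_pos': array([0.23104816, 0.5531386 , 0.2285873 ]), 'orientation': array([ 2.61409424e+00,  1.74086762e+00, -2.53654457e-03]), 'force': array([-0.28994951,  0.48451282,  0.04275639]), 'wrist_torque': array([ 0.01115436,  0.04172768, -0.01940748]), 'opening': 0.09304342133044546}
top {'K': array([[510.8830917 ,   0.        , 319.0503137 ],
       [  0.        , 510.8830917 , 235.64111502],
       [  0.        ,   0.        ,   1.        ]]), 'eye': array([0.33415374, 0.01410351, 1.23231484]), 'orientation': array([ 0.1402069 , -0.16456171, -1.57436545])}
side {'K': array([[459.78051191,   0.        , 322.40533727],
       [  0.        , 459.78051191, 238.43731848],
       [  0.        ,   0.        ,   1.        ]]), 'eye': array([0.44500375, 0.65340465, 0.62908567]), 'orientation': array([ 0.07222798, -1.21757641, -2.75537627])}
```

View pics/top0.png

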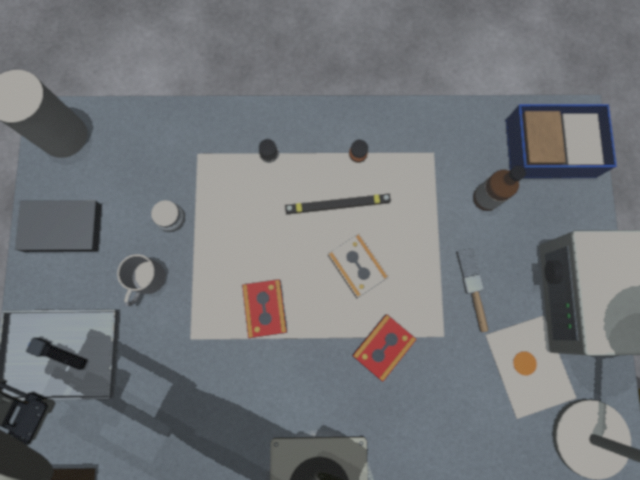

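View pics/side0.png

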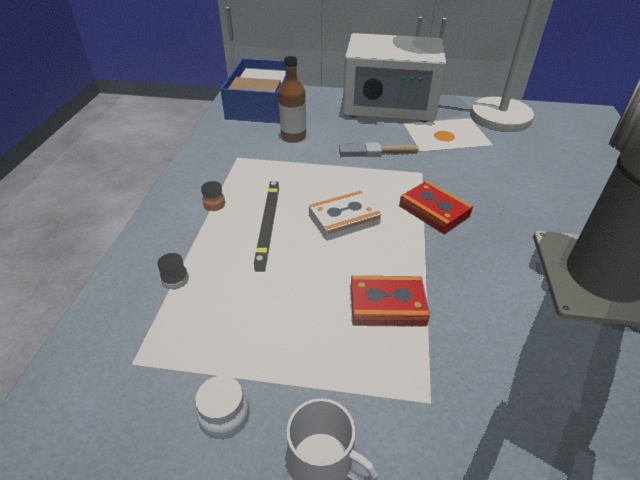

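The top view shows the block at about (358,265) with its orange edges running down-right. The fence runs from (287,209) to (390,199), with yellow bands at about (299,208) and (377,200). Red look-alikes are at (265,308) and (384,347). The block needs about 60° counter-clockwise as seen from above. I'll measure it next.

```bash
cat > h.py <<'E'
from plant import *
import cv2, numpy as np
from scipy.spatial.transform import Rotation as R
def ray(n,uv,z,p=None):
    p=p or camera_params(n); uv=np.atleast_2d(uv).astype(float); K=p["K"]
    d=np.c_[(uv[:,0]-K[0,2])/K[0,0],-(uv[:,1]-K[1,2])/K[1,1],-np.ones(len(uv))]
    d=R.from_rotvec(p["orientation"]).apply(d); e=p["eye"]
    return (e+d*((z-e[2])/d[:,2])[:,None])
def proj(n,P):
    p=camera_params(n);K=p["K"];c=R.from_rotvec(p["orientation"]).inv().apply(np.atleast_2d(P)-p["eye"])
    return np.c_[K[0,0]*c[:,0]/-c[:,2]+K[0,2],-K[1,1]*c[:,1]/-c[:,2]+K[1,2]]
def orange(n,im):
    h=cv2.cvtColor(im,cv2.COLOR_BGR2HSV)
    m=cv2.inRange(h,(8,110,90),(22,255,255))
    return m
def block(n,im,centre,rad=0.11):
    """orange strip components near guess (world xy)"""
    m=orange(n,im); N,l,st,c=cv2.connectedComponentsWithStats(m)
    out=[]
    for i in range(1,N):
        if st[i,4]<25: continue
        ys,xs=np.nonzero(l==i); P=ray(n,np.c_[xs,ys],0.03)[:,:2]
        if np.linalg.norm(P.mean(0)-centre)<rad:
            # reject those with red neighbourhood
            out.append((st[i,4],P))
    res=[]
    for a,P in out:
        (cx,cy),(w,h),ang=cv2.minAreaRect((P*1000).astype(np.float32))
        v=cv2.fitLine((P*1000).astype(np.float32),cv2.DIST_L2,0,.01,.01).ravel()
        res.append((a,cx,cy,w,h,np.degrees(np.arctan2(v[1],v[0]))))
    return res
E
python3 - <<'E'
from h import *
for n in("top","side"):
    im=cv2.imread(f"pics/{n}0.png")
    print(n)
    for r in block(n,im,np.array([.52,-.06]),.16): print(np.round(r,1))
    h=cv2.cvtColor(im,cv2.COLOR_BGR2HSV)
    y=cv2.inRange(h,(23,90,90),(35,255,255));N,l,st,c=cv2.connectedComponentsWithStats(y)
    for i in range(1,N):
        if st[i,4]>8: print("yel",st[i,4],np.round(c[i]),np.round(ray(n,c[i],.024)[0],4))
top=cv2.imread("pics/top0.png")[180:310,230:430]
side=cv2.imread("pics/side0.png")[150:280,230:430]
cv2.imwrite("pics/crop0.png",np.vstack([cv2.resize(top,(800,520))[:300],cv2.resize(side,(800,520))[:300]]))
cv2.imwrite("pics/ctop0.png",cv2.resize(top,(800,520),interpolation=cv2.INTER_CUBIC))
E
```

```text
top
[  63.   519.3 -129.6  111.5    3.1   32.8]
[ 63.  478.1 -64.  112.    3.4  33. ]
yel 40 [376. 199.] [ 0.6626 -0.1474  0.024 ]
yel 42 [299. 207.] [0.6417 0.0431 0.024 ]
side
[ 107.   518.5 -129.2  119.     6.8   32.9]
[130.  476.6 -64.7 119.8   7.1  32.9]
[ 39.  452.8 -63.   65.3   4.4  32.5]
yel 37 [272. 190.] [ 0.6618 -0.1476  0.024 ]
yel 11 [447. 215.] [ 0.2847 -0.1145  0.024 ]
yel 49 [261. 250.] [0.6412 0.0436 0.024 ]
yel 14 [361. 284.] [0.4469 0.1037 0.024 ]
yel 20 [418. 304.] [0.3488 0.1354 0.024 ]
```

View pics/ctop0.png

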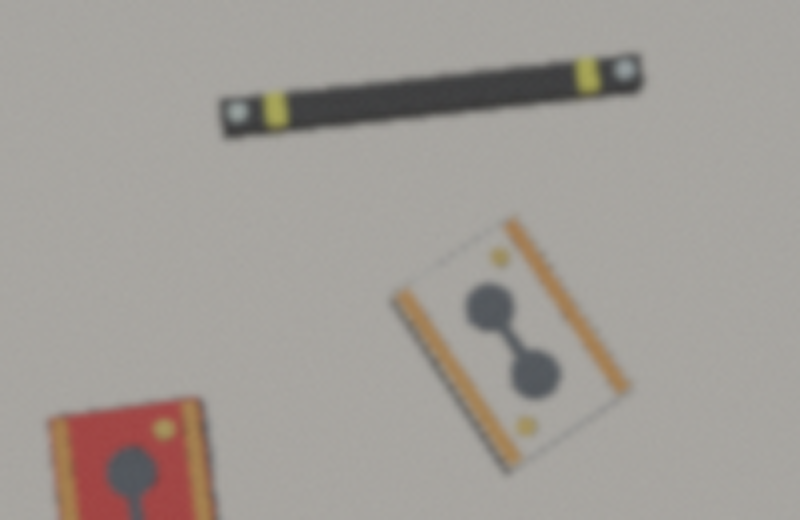

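```bash
cat >> h.py <<'E'
FA=np.arctan2(.6622-.6415,.1475+.04335)
FC=np.array([.65195,-.0521])
fxh=np.array([np.cos(FA),np.sin(FA)]);fyh=np.array([-np.sin(FA),np.cos(FA)])
def toF(P): d=np.atleast_2d(P)[:,:2]-FC; return np.c_[d@fxh,d@fyh]
def toW(F): F=np.atleast_2d(F); return FC+F[:,:1]*fxh+F[:,1:]*fyh
def tool():
    s=read_state();M=R.from_rotvec(s["orientation"]).as_matrix()
    hd=np.degrees(np.arctan2(M[1,0],M[0,0]))-np.degrees(FA)
    print("t",round(s["t"],2),"F(mm)",np.round(toF(s["tool_pos"])[0]*1000,1),"z",round(s["tool_pos"][2]*1000,1),"head-90:",round(hd-90,2),"open",round(s["opening"]*1000,1),"f",np.round(s["force"],1), "tilt",np.round(M[:2,2],3))
    return s,M
E
python3 - <<'E'
import plant; print([x for x in dir(plant) if x[0]!='_'], {k:getattr(plant,k) for k in dir(plant) if 'tip' in k.lower()})
from h import *
print(np.degrees(FA)); tool()
im=cv2.imread("pics/top0.png")
h=cv2.cvtColor(im,cv2.COLOR_BGR2HSV)
red=cv2.inRange(h,(0,140,80),(6,255,255))|cv2.inRange(h,(172,140,80),(180,255,255))
c,_=cv2.findContours(red,cv2.RETR_EXTERNAL,cv2.CHAIN_APPROX_SIMPLE)
for k in c:
    if cv2.contourArea(k)>200:
        P=toF(ray("top",k.reshape(-1,2),.03))*1000; b=cv2.boxPoints(cv2.minAreaRect(P.astype(np.float32))); print(np.round(b))
p=camera_params("wrist"); s=read_state(); print(p["eye"],s["tool_pos"])
for P in [(136,272),(167,214),(494,185),(474,290),(268,150),(358,150)]: print(P, np.round(toF(ray("top",P,0.04))*1000))
E
```

```text
['IKError', 'camera_params', 'close_job', 'read_camera', 'read_state', 'tips_ahead'] {'tips_ahead': 0.011}
6.190224707366265
t 0.1 F(mm) [-353.1  647.1] z 228.7 head-90: -28.87 open 93.1 f [0.2 0.4 0. ] tilt [-0.001 -0.001]
[[-419.  -41.]
 [-337. -130.]
 [-289.  -85.]
 [-371.    3.]]
[[-292.  234.]
 [-290.  169.]
 [-172.  172.]
 [-174.  238.]]
[0.16404351 0.58026286 0.38374142] [0.23108794 0.5531889  0.22872177]
(136, 272) [[-115.  490.]]
(167, 214) [[ 16. 410.]]
(494, 185) [[  -3. -383.]]
(474, 290) [[-249. -290.]]
(268, 150) [[149. 154.]]
(358, 150) [[124. -65.]]
```

>>> play_rows --increments '[[[0,0,0,-0.13],[0,0,0,-0.26],[0,0,0,-0.39],[0,0,0,-0.504],[0,0,0,-0.504]]]' --jaw 0 --squeeze 20

```text
t: 0.6
tool_pos: [0.2309, 0.5529, 0.2281]
orientation: [2.095, 2.34, -0.004]
force: [0.9, 0.8, 0.8]
opening: 0.0574
```

>>> play_rows --increments '[[[-5,0.8,0,0],[-10,1.6,0,0],[-15,2.4,0,0],[-20,3.2,0,0],[-25,4,0,0]]]'

```text
t: 1.1
tool_pos: [0.2972, 0.3103, 0.2283]
orientation: [2.099, 2.336, -0.004]
force: [1.5, -0.6, -0.4]
opening: 0.0172
```

>>> play_rows --increments '[[[-5,0.8,0,0],[-10,1.6,0,0],[-15,2.4,0,0],[-20,3.2,0,0],[-25,4,0,0]]]'

```text
t: 1.6
tool_pos: [0.3622, 0.0688, 0.2289]
orientation: [2.103, 2.332, -0.003]
force: [1.3, 0.2, 0.2]
opening: 0.0004
```

```bash
python3 -c "
from h import *
tool()"
```

```text
t 1.6 F(mm) [-275.   151.4] z 228.9 head-90: -0.28 open 0.4 f [1.3 0.2 0.2] tilt [-0.    -0.002]
```

>>> play_rows --increments '[[[-5,1.1,0,0],[-10,2.2,0,0],[-15,3.3,0,0],[-20,4.4,0,0],[-25,5.5,0,0]]]'

```text
t: 2.1
tool_pos: [0.4404, -0.1691, 0.2295]
orientation: [2.108, 2.327, -0.003]
force: [0.8, 0.9, -0.2]
opening: 0.0006
```

>>> play_rows --increments '[[[-2,0,2.5,0],[-2,0,6,0],[-2,0,10,0],[-2,0,13,0],[-2,0,13,0]]]'

```text
t: 2.6
tool_pos: [0.4388, -0.1875, 0.0946]
orientation: [-2.109, -2.319, 0.006]
force: [-0.3, 0.4, -0.4]
opening: 0.0003
```

```bash
python3 -c "
from h import *
tool()
for n in('top','side'):
    im,_=read_camera(n);cv2.imwrite(f'pics/{n}1.png',im)
tool()
"
```

```text
t 2.6 F(mm) [-226.5 -111.6] z 94.6 head-90: -0.75 open 0.3 f [-0.3  0.4 -0.4] tilt [-0.008  0.002]
t 2.7 F(mm) [-223.4 -113.6] z 99.8 head-90: -0.66 open 0.4 f [ 1.1  0.6 -0.2] tilt [-0.001 -0.002]
```

View pics/side1.png

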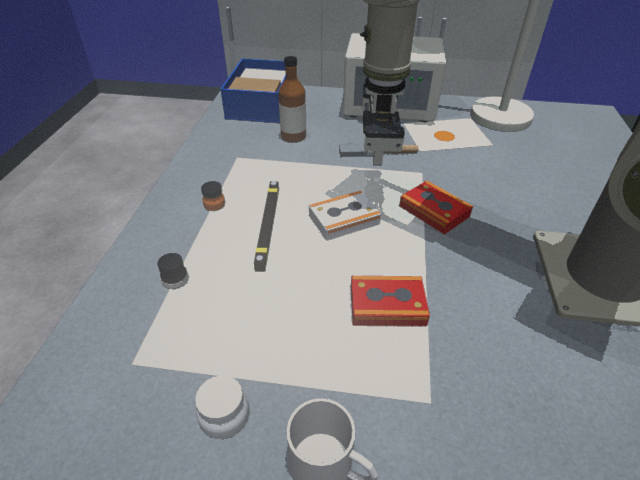

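View pics/top1.png

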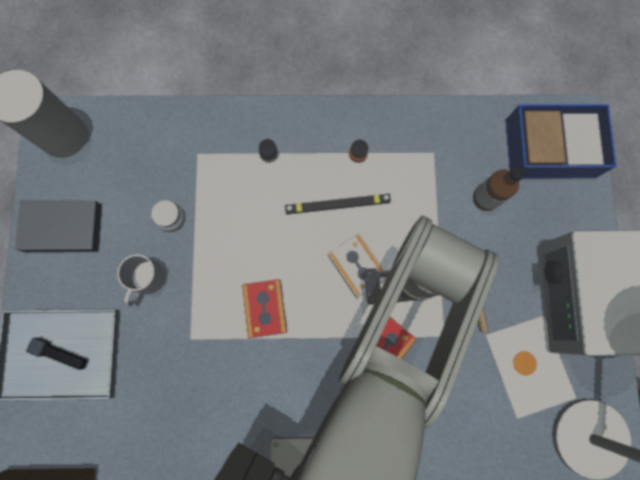

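The side view shows the gripper at about (380,140), clear of the block at (345,212). The strips are visible there, so I'll track with the side camera. Next I descend to pushing height.

>>> play_rows --increments '[[[-0.4,0,2.5,0],[-0.4,0,5,0],[-0.4,0,7,0],[-0.4,0,8,0],[-0.4,0,8,0]]]'

```text
t: 3.2
tool_pos: [0.4428, -0.1934, 0.0203]
orientation: [2.112, 2.325, -0.003]
force: [-0.5, 0.1, 0.9]
opening: 0.0004
```

```bash
cat >> h.py <<'E'
def look(tag,guess=None,n="side"):
    s,M=tool()
    im,_=read_camera(n);cv2.imwrite(f'pics/{n}{tag}.png',im)
    rs=[r for r in block(n,im,toW(np.array(guess)/1000)[0],.09)]
    for r in rs:
        print("  area",r[0],"F",np.round(toF(np.array(r[1:3])/1000)[0]*1000,1),"len",np.round(sorted(r[3:5]),1),"ang",round((r[5]-np.degrees(FA))%180,1))
    cv2.imwrite(f'pics/{n}{tag}c.png',cv2.resize(im[130:300,200:460],(780,510),interpolation=cv2.INTER_CUBIC))
E
python3 -c "
from h import *
look(2,[-157,-28])"
```

```text
t 3.2 F(mm) [-223.2 -117.9] z 20.3 head-90: -0.69 open 0.4 f [-0.5  0.1  0.9] tilt [-0.001 -0.002]
  area 104 F [-140.8  -62.5] len [  6.7 119. ] ang 26.7
  area 131 F [-175.8    6.4] len [  7.1 120. ] ang 26.7
  area 51 F [-196.7   11.3] len [ 4.9 74. ] ang 26.7
```

View pics/side2c.png

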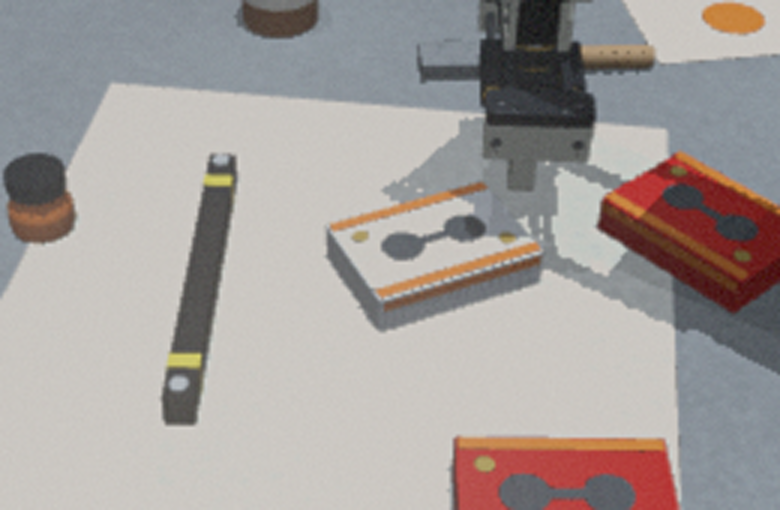

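>>> play_rows --increments '[[[0.25,0.65,0,0],[0.5,1.3,0,0],[0.75,1.95,0,0],[1.0,2.6,0,0],[1.0,2.6,0,0]]]'

```text
t: 3.75
tool_pos: [0.4697, -0.1813, 0.0217]
orientation: [2.109, 2.324, -0.002]
force: [2.2, -2.4, 0.0]
opening: 0.0006
```

```bash
python3 -c "
from h import *
look(3,[-157,-28])"
```

```text
t 3.75 F(mm) [-195.2 -108.8] z 21.7 head-90: -0.64 open 0.6 f [ 2.2 -2.4  0. ] tilt [ 0.002 -0.003]
  area 103 F [-138.2  -59.1] len [  6.4 118.9] ang 27.5
  area 130 F [-173.7    9.1] len [  6.9 119.1] ang 27.4
  area 53 F [-193.6   14.7] len [ 5.4 75.5] ang 27.2
```

View pics/side3c.png

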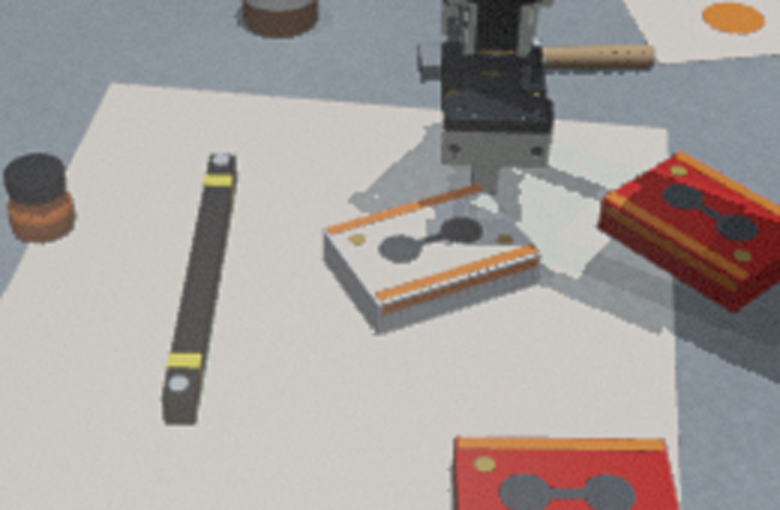

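>>> play_rows --increments '[[[-0.5,-1.0,0,0],[-0.8,-2.0,0,0],[0.2,-2.5,0,0],[0.4,-2.5,0,0],[0.4,-2.5,0,0]]]'

```text
t: 4.3
tool_pos: [0.4437, -0.1792, 0.0215]
orientation: [2.109, 2.324, -0.001]
force: [-0.1, -0.9, 0.5]
opening: 0.0009
```

```bash
python3 -c "
from h import *
look(4,[-157,-28])
s=read_state()
im=cv2.imread('pics/side4.png')
cv2.imwrite('pics/side4z.png',cv2.resize(im[170:250,300:420],(780,520),interpolation=cv2.INTER_CUBIC))
x,y,z=s['tool_pos']
F=toF([x,y])[0]
for a in (-1,1):
  for b in(-1,1):
    w=toW(F+[.0075*b,.0175*a])[0]; q=proj('side',[*w,z-.011])[0]; print(a,b,np.round(q,1),np.round((q-[300,170])*6.5))
"
```

```text
t 4.3 F(mm) [-220.8 -103.9] z 21.5 head-90: -0.64 open 0.9 f [-0.1 -0.9  0.5] tilt [ 0.002 -0.003]
  area 105 F [-138.2  -59. ] len [  6.5 118.9] ang 27.5
  area 127 F [-173.6    9.2] len [  6.8 118.9] ang 27.5
  area 50 F [-197.3   12.5] len [ 5.  70.4] ang 27.7
-1 -1 [374.4 190. ] [483. 130.]
-1 1 [367.7 189.8] [440. 129.]
1 -1 [375.2 199.4] [489. 191.]
1 1 [368.4 199.3] [445. 190.]
```

View pics/side4z.png

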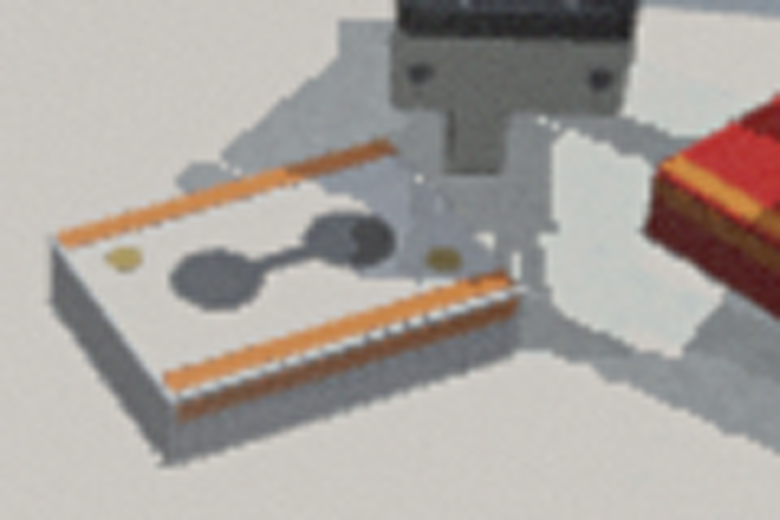

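>>> play_rows --increments '[[[0.05,0.8,0,0],[0.1,1.6,0,0],[0.25,2.1,0,0],[0.4,2.5,0,0],[0.4,2.5,0,0]]]'

```text
t: 4.85
tool_pos: [0.4693, -0.1731, 0.0218]
orientation: [2.108, 2.324, -0.002]
force: [-1.3, -2.0, 0.6]
opening: 0.0008
```

```bash
python3 -c "
from h import *
look(5,[-157,-28])
im=cv2.imread('pics/side5.png')
cv2.imwrite('pics/side5z.png',cv2.resize(im[170:250,300:420],(780,520),interpolation=cv2.INTER_CUBIC))
"
```

```text
t 4.85 F(mm) [-194.6 -100.6] z 21.8 head-90: -0.6 open 0.8 f [-1.3 -2.   0.6] tilt [ 0.003 -0.004]
  area 103 F [-132.4  -53.3] len [  6.  119.2] ang 30.7
  area 130 F [-171.6   12.6] len [  6.8 118.4] ang 30.8
  area 44 F [-195.2   14. ] len [ 4.9 64.8] ang 30.6
```

View pics/side5z.png

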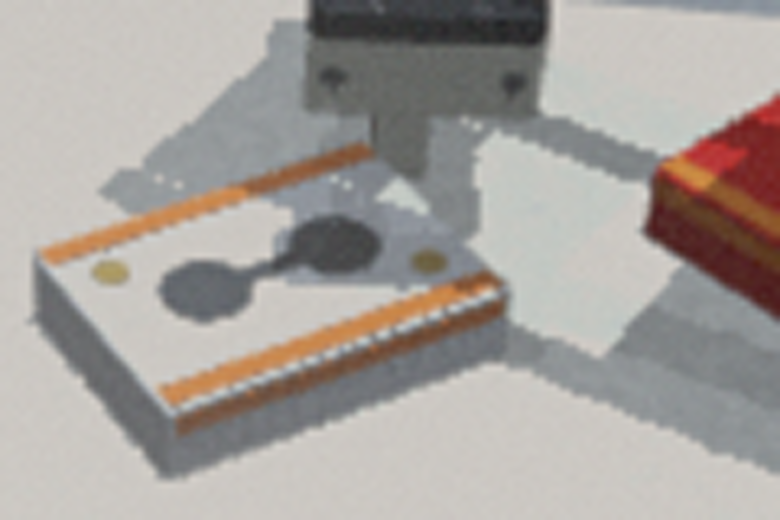

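>>> play_rows --increments '[[[-1,-1,0,0],[-2.5,-1,0,0],[-2.5,4,0,0],[-2.5,9,0,0],[-1,13,0,0]]]'

```text
t: 5.4
tool_pos: [0.6019, -0.173, 0.0225]
orientation: [2.11, 2.319, -0.0]
force: [-0.1, -0.2, -0.2]
opening: 0.0005
```

```bash
python3 -c "
from h import *
look(6,[-152,-20])"
```

```text
t 5.4 F(mm) [ -62.8 -114.8] z 22.5 head-90: -0.78 open 0.5 f [-0.1 -0.2 -0.2] tilt [ 0.005 -0.004]
  area 99 F [-132.4  -53.3] len [  7.  119.2] ang 30.8
  area 128 F [-171.6   12.6] len [  6.7 118.4] ang 30.7
  area 31 F [-203.3    9.1] len [ 4.8 45.9] ang 30.3
```

>>> play_rows --increments '[[[2.5,0,0,0],[5,-0.2,0,0],[6.8,-0.5,0,0],[7.7,-0.8,0,0],[8.5,-1.1,0,0]]]'

```text
t: 5.95
tool_pos: [0.5872, -0.0858, 0.0225]
orientation: [2.106, 2.319, 0.006]
force: [2.8, -1.6, -0.5]
opening: 0.0004
```

```bash
python3 -c "
from h import *
look(7,[-155,-15])"
```

```text
t 5.95 F(mm) [-68.  -26.5] z 22.5 head-90: -0.66 open 0.4 f [ 2.8 -1.6 -0.5] tilt [ 0.009 -0.003]
  area 86 F [-141.5  -55.7] len [ 6.5 97.9] ang 34.6
  area 127 F [-176.8   13.7] len [  7.2 118.5] ang 35.0
  area 29 F [-208.6    7.6] len [ 4.  46.1] ang 35.6
```

View pics/side7c.png

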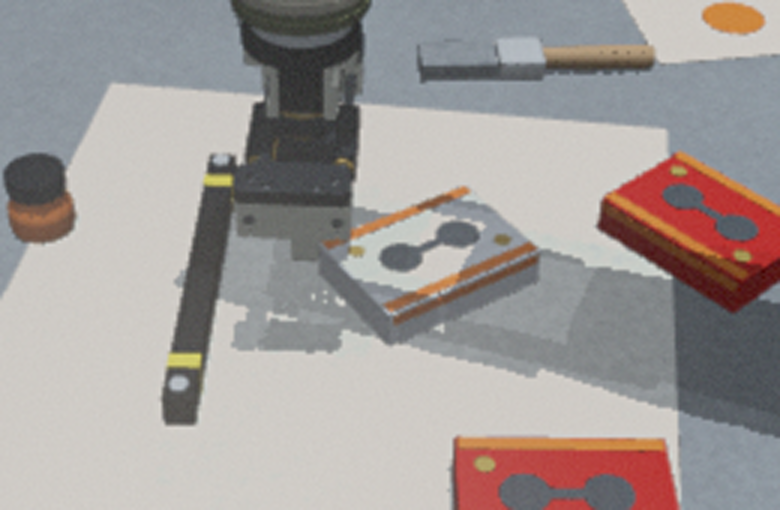

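>>> play_rows --increments '[[[-2.5,0,0,0],[-2.2,-0.6,0,0],[-1,-0.7,0,0],[0.2,-1,0,0],[1.25,-1.4,0,0]]]'

```text
t: 6.5
tool_pos: [0.5715, -0.0724, 0.0224]
orientation: [2.105, 2.32, 0.007]
force: [2.5, -1.9, -0.5]
opening: 0.0005
```

```bash
cat >> h.py <<'E'
def pose(tag,guess,off=(-11,15)):
    """block pose from best (longest) strip(s); prints corners in F mm"""
    s,M=tool(); n="side"
    im,_=read_camera(n);cv2.imwrite(f'pics/{n}{tag}.png',im)
    cv2.imwrite(f'pics/{n}{tag}c.png',cv2.resize(im[130:300,200:460],(780,510),interpolation=cv2.INTER_CUBIC))
    L=[]
    for r in block(n,im,toW(np.array(guess)/1000)[0],.09):
        ang=(r[5]-np.degrees(FA))%180; p=toF(np.array(r[1:3])/1000)[0]*1000; l=max(r[3:5])
        print("  strip F",np.round(p,1),"len",round(l,1),"ang",round(ang,1),"area",r[0])
        if l>112: L.append((p,ang))
    if not L: return
    th=np.radians(np.mean([a for _,a in L])); u=np.array([np.cos(th),np.sin(th)]); nn=np.array([-u[1],u[0]])
    if len(L)>=2: C=(L[0][0]+L[1][0])/2
    else:
        p=L[0][0]; sg=np.sign((p-np.array(guess))@nn); C=p-38.3*sg*nn
    print(" C",np.round(C,1),"ang",round(np.degrees(th),1)," A(+u+n)",np.round(C+63*u+45*nn)," B(+u-n)",np.round(C+63*u-45*nn)," Cc(-u-n)",np.round(C-63*u-45*nn)," D(-u+n)",np.round(C-63*u+45*nn))
    q=toF(s["tool_pos"])[0]*1000+np.array(off)-C; print(" finger corner in block (u,n)",np.round([q@u,q@nn],1))
E
python3 -c "
from h import *
pose(8,[-160,-10])"
```

```text
t 6.5 F(mm) [-82.2 -11.5] z 22.4 head-90: -0.64 open 0.5 f [ 2.5 -1.9 -0.5] tilt [ 0.009 -0.003]
  strip F [-141.7  -48.2] len 81.3 ang 51.7 area 77
  strip F [-190.2   14.5] len 118.5 ang 51.5 area 138
 C [-160.2   -9.3] ang 51.5  A(+u+n) [-156.   68.]  B(+u-n) [-86.  12.]  Cc(-u-n) [-164.  -87.]  D(-u+n) [-235.  -31.]
 finger corner in block (u,n) [ 51.7 -44.5]
```

View pics/side8c.png

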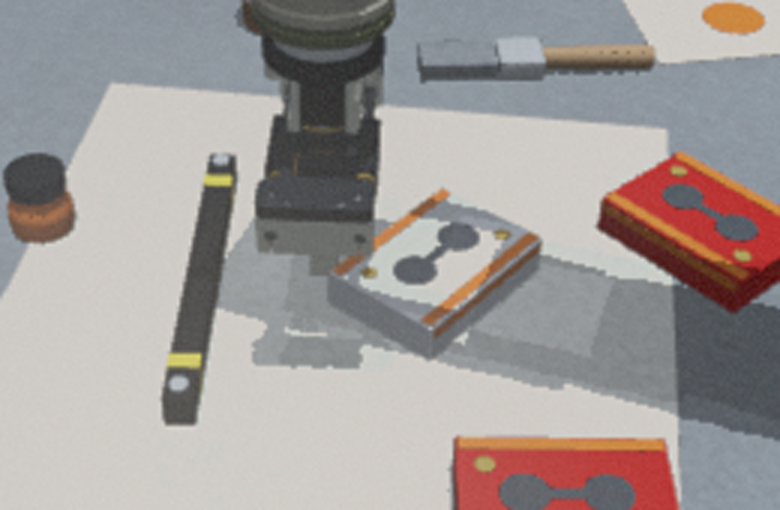

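>>> play_rows --increments '[[[0.5,-0.2,0,0],[1.0,-0.5,0,0],[1.5,-0.8,0,0],[2.0,-1.15,0,0],[2.3,-1.4,0,0]]]'

```text
t: 7.05
tool_pos: [0.5544, -0.0488, 0.0221]
orientation: [2.105, 2.322, 0.007]
force: [3.4, -1.4, 0.2]
opening: 0.0004
```

```bash
python3 -c "
from h import *
pose(9,[-168,-3])"
```

```text
t 7.05 F(mm) [-96.7  13.8] z 22.1 head-90: -0.57 open 0.4 f [ 3.4 -1.4  0.2] tilt [ 0.009 -0.002]
  strip F [-143.   -44.8] len 60.8 ang 68.4 area 56
  strip F [-203.8   10.9] len 119.2 ang 68.2 area 136
 C [-168.3   -3.3] ang 68.2  A(+u+n) [-187.   72.]  B(+u-n) [-103.   38.]  Cc(-u-n) [-150.  -79.]  D(-u+n) [-233.  -45.]
 finger corner in block (u,n) [ 52.3 -44.3]
```

>>> play_rows --increments '[[[0.4,-0.4,0,0],[0.75,-1.0,0,0],[1.05,-1.5,0,0],[1.3,-2.1,0,0],[1.45,-2.5,0,0]]]'

```text
t: 7.6
tool_pos: [0.5275, -0.0362, 0.0221]
orientation: [2.105, 2.322, 0.008]
force: [4.6, 1.5, 1.5]
opening: 0.0005
```

```bash
python3 -c "
from h import *
pose(10,[-180,0])"
```

```text
t 7.6 F(mm) [-122.    29.2] z 22.1 head-90: -0.56 open 0.5 f [4.6 1.5 1.5] tilt [ 0.009 -0.001]
  strip F [-2.206e+02 -1.000e-01] len 119.0 ang 84.0 area 137
 C [-182.6   -4.1] ang 84.0  A(+u+n) [-221.   63.]  B(+u-n) [-131.   54.]  Cc(-u-n) [-144.  -71.]  D(-u+n) [-234.  -62.]
 finger corner in block (u,n) [ 53.1 -44.2]
```

View pics/side10c.png

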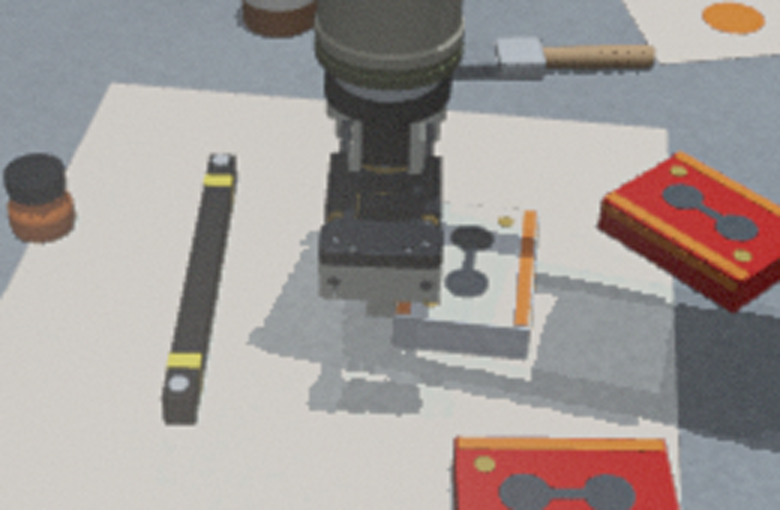

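>>> play_rows --increments '[[[0.1,-0.35,0,0],[0.2,-0.7,0,0],[0.3,-1.0,0,0],[0.3,-1.0,0,0]]]'

```text
t: 8.05
tool_pos: [0.5162, -0.0342, 0.0217]
orientation: [2.105, 2.323, 0.007]
force: [3.1, 0.8, 2.4]
opening: 0.0004
```

>>> play_rows --increments '[[[0,2,0,0],[0,5,-2,0],[0,5,-7,0],[0,1,-12,0],[0,1,-12,0]]]'

```text
t: 8.55
tool_pos: [0.5251, -0.0337, 0.1453]
orientation: [2.104, 2.322, 0.007]
force: [0.8, 0.4, 0.5]
opening: 0.0005
```

```bash
python3 -c "
from h import *
pose(11,[-186,0])"
```

```text
t 8.55 F(mm) [-124.1   32. ] z 145.3 head-90: -0.55 open 0.5 f [0.8 0.4 0.5] tilt [ 0.009 -0.002]
  strip F [-148.7   -5.4] len 116.0 ang 89.8 area 114
  strip F [-227.    -5.2] len 115.5 ang 90.0 area 135
 C [-187.8   -5.3] ang 89.9  A(+u+n) [-233.   58.]  B(+u-n) [-143.   58.]  Cc(-u-n) [-143.  -68.]  D(-u+n) [-233.  -68.]
 finger corner in block (u,n) [ 52.4 -52.6]
```

View pics/side11c.png

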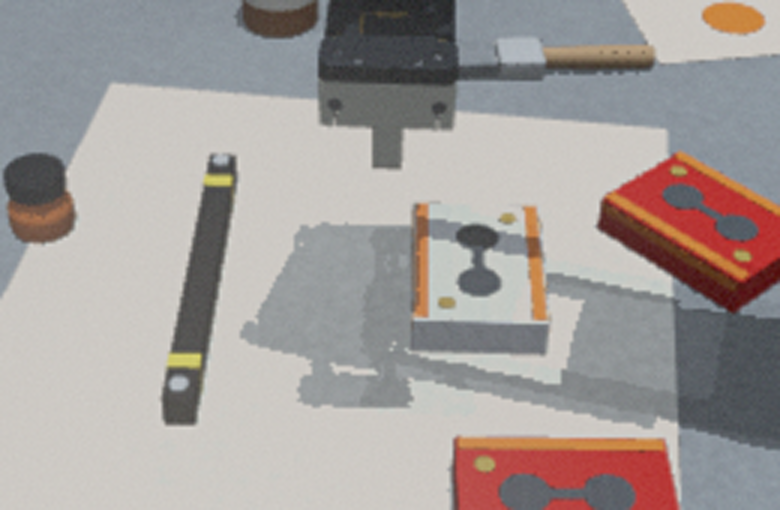

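>>> play_rows --increments '[[[-1,-4,0,-0.01],[-2,-8,0,-0.01],[-3,-12,0,-0.01],[-3.7,-14.6,0,-0.01],[-3.7,-14.6,0,-0.01]]]' --jaw 7

```text
t: 9.1
tool_pos: [0.3797, -0.0854, 0.1422]
orientation: [2.097, 2.333, 0.003]
force: [-0.2, 0.8, 0.2]
opening: 0.0357
```

```bash
python3 -c "
from h import *
pose(12,[-186,0])"
```

```text
t 9.1 F(mm) [-274.2   -3.8] z 142.2 head-90: -0.09 open 35.7 f [-0.2  0.8  0.2] tilt [ 0.005 -0.002]
  strip F [-148.7   -5.4] len 116.0 ang 89.7 area 115
  strip F [-226.7   -5.2] len 115.5 ang 90.1 area 131
 C [-187.7   -5.3] ang 89.9  A(+u+n) [-233.   58.]  B(+u-n) [-143.   58.]  Cc(-u-n) [-143.  -68.]  D(-u+n) [-233.  -68.]
 finger corner in block (u,n) [16.3 97.6]
```

View pics/side12c.png

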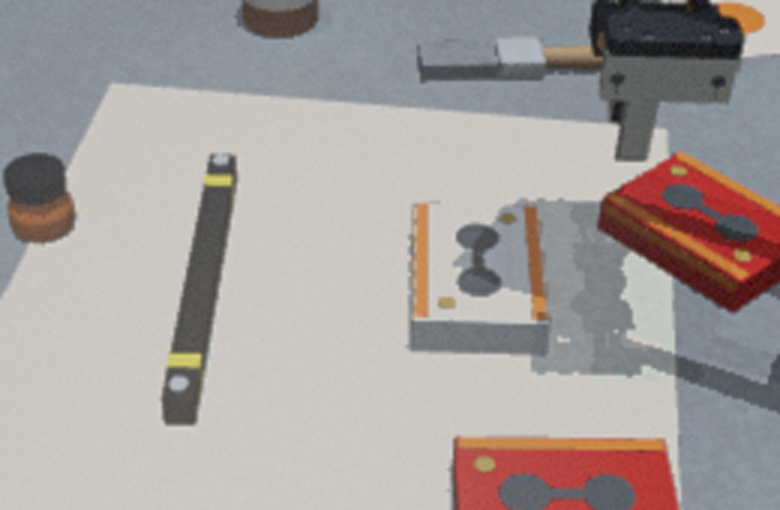

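>>> play_rows --increments '[[[0,0.6,3,0],[0,0.6,6,0],[0,0.6,9,0],[0,0.6,11.5,0],[0,0.6,12.2,0]]]'

```text
t: 9.65
tool_pos: [0.3861, -0.0835, 0.0174]
orientation: [2.099, 2.336, 0.001]
force: [0.2, -0.0, -0.1]
opening: 0.0693
```

```bash
python3 -c "
from h import *
pose(13,[-186,0])"
```

```text
t 9.65 F(mm) [-267.7   -2.6] z 17.4 head-90: -0.08 open 69.3 f [ 0.2 -0.  -0.1] tilt [0.001 0.   ]
  strip F [-148.7   -5.4] len 116.0 ang 89.7 area 115
  strip F [-226.9   -5.2] len 115.5 ang 90.0 area 129
 C [-187.8   -5.3] ang 89.8  A(+u+n) [-233.   58.]  B(+u-n) [-143.   58.]  Cc(-u-n) [-143.  -68.]  D(-u+n) [-233.  -68.]
 finger corner in block (u,n) [17.5 91. ]
```

View pics/side13c.png

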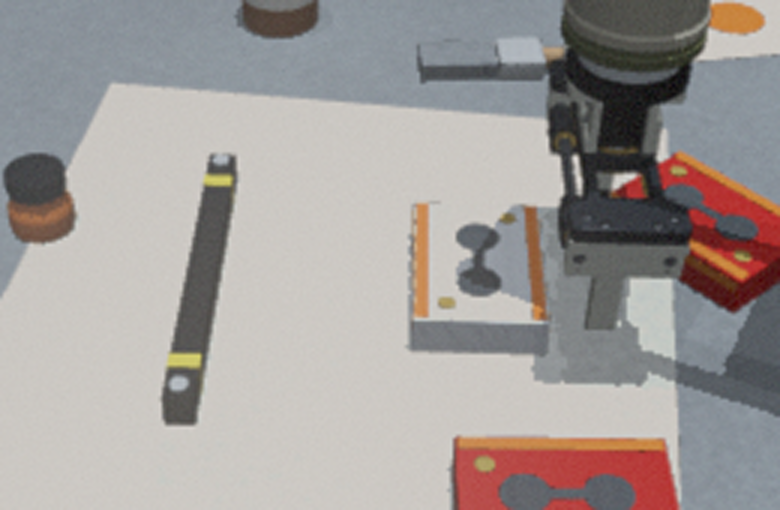

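>>> play_rows --increments '[[[0,1.2,0,0],[0,2.0,0,0],[0,2.8,0,0],[0,3.6,0,0],[0,4.4,0,0]]]'

```text
t: 10.2
tool_pos: [0.43, -0.0791, 0.0185]
orientation: [-2.099, -2.337, 0.001]
force: [-7.2, -0.2, 5.3]
opening: 0.0701
```

```bash
python3 -c "
from h import *
pose(14,[-166,0])"
```

```text
t 10.2 F(mm) [-223.6   -2.9] z 18.5 head-90: -0.06 open 70.1 f [-7.2 -0.2  5.3] tilt [-0. -0.]
  strip F [-131.8   -4.8] len 115.9 ang 89.8 area 137
  strip F [-209.1   32. ] len 42.4 ang 90.5 area 54
 C [-170.1   -4.6] ang 89.8  A(+u+n) [-215.   59.]  B(+u-n) [-125.   58.]  Cc(-u-n) [-125.  -68.]  D(-u+n) [-215.  -67.]
 finger corner in block (u,n) [16.5 64.5]
```

>>> play_rows --increments '[[[0,0.8,0,0],[0,1.7,0,0],[0,2.6,0,0],[0,3.5,0,0],[0,4.4,0,0]]]'

```text
t: 10.75
tool_pos: [0.4758, -0.0743, 0.0188]
orientation: [2.099, 2.336, 0.001]
force: [-4.8, 0.5, 1.3]
opening: 0.0703
```

>>> play_rows --increments '[[[0,0.9,0,0],[0,1.8,0,0],[0,2.7,0,0],[0,3.5,0,0],[0,4.2,0,0]]]'

```text
t: 11.25
tool_pos: [0.5182, -0.0697, 0.0188]
orientation: [2.099, 2.336, 0.001]
force: [-5.0, -0.4, 1.7]
opening: 0.0696
```

```bash
python3 -c "
from h import *
pose(15,[-80,0])"
```

```text
t 11.25 F(mm) [-134.9   -3.1] z 18.8 head-90: -0.06 open 69.6 f [-5.  -0.4  1.7] tilt [ 0.001 -0.   ]
  strip F [-43.1  -4.5] len 116.3 ang 90.0 area 133
  strip F [-119.8   32.3] len 42.5 ang 91.4 area 45
 C [-81.4  -4.5] ang 90.0  A(+u+n) [-126.   58.]  B(+u-n) [-36.  58.]  Cc(-u-n) [-36. -68.]  D(-u+n) [-126.  -68.]
 finger corner in block (u,n) [16.4 64.5]
```

View pics/side15c.png

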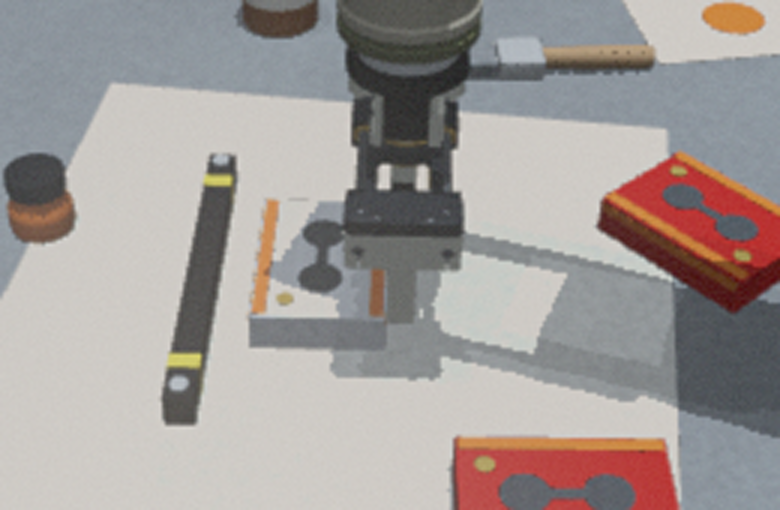

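>>> play_rows --increments '[[[0,0.7,0,0],[0,1.4,0,0],[0,1.9,0,0],[0,2.3,0,0],[0,2.6,0,0]]]'

```text
t: 11.8
tool_pos: [0.5453, -0.0669, 0.0192]
orientation: [2.098, 2.335, 0.002]
force: [-14.4, 0.9, 4.3]
opening: 0.0698
```

>>> play_rows --increments '[[[0,0.1,0,0],[0,0.2,0,0],[0,0.2,0,0]]]'

```text
t: 12.1
tool_pos: [0.5453, -0.0668, 0.0192]
orientation: [-2.099, -2.336, 0.003]
force: [-15.5, -0.7, 11.4]
opening: 0.0699
```

```bash
python3 -c "
from h import *
pose(16,[-55,0])"
```

```text
t 12.1 F(mm) [-107.6   -3.1] z 19.2 head-90: -0.06 open 69.9 f [-15.5  -0.7  11.4] tilt [-0.002 -0.   ]
  strip F [-15.7  -5.3] len 119.7 ang 89.9 area 141
  strip F [-93.1  31.9] len 39.8 ang 88.6 area 41
 C [-54.   -5.2] ang 89.9  A(+u+n) [-99.  58.]  B(+u-n) [-9. 58.]  Cc(-u-n) [ -9. -68.]  D(-u+n) [-99. -68.]
 finger corner in block (u,n) [17.  64.6]
```

Force is at 15 N with no further motion, so the block is home. I'll back straight off and check.

>>> play_rows --increments '[[[0,-0.5,0,0],[0,-2,0,0],[0,-4,-1,0],[0,-8,-5,0],[0,-11,-9,0]]]'

```text
t: 12.65
tool_pos: [0.4385, -0.0778, 0.1041]
orientation: [-2.098, -2.335, 0.003]
force: [0.4, -0.5, 1.7]
opening: 0.0701
```

>>> play_rows --increments '[[[0,-2,-3,0],[0,-5,-6,0],[0,-7,-9,0],[0,-7,-9,0],[0,-7,-9,0]]]'

```text
t: 13.15
tool_pos: [0.3706, -0.0858, 0.1959]
orientation: [2.098, 2.335, 0.001]
force: [0.2, -0.2, -1.1]
opening: 0.0699
```

```bash
python3 -c "
from h import *
pose(17,[-55,0])
im,_=read_camera('top')
cv2.imwrite('pics/top17.png',im)
cv2.imwrite('pics/top17c.png',cv2.resize(im[130:280,230:430],(800,600),interpolation=cv2.INTER_CUBIC))
for r in block('top',im,toW([-.055,-.005])[0],.09): print('top',r[0],np.round(toF(np.array(r[1:3])/1000)[0]*1000,1),round((r[5]-np.degrees(FA))%180,1),np.round(r[3:5],1))
"
```

```text
t 13.15 F(mm) [-283.4   -3.2] z 195.9 head-90: -0.08 open 69.9 f [ 0.2 -0.2 -1.1] tilt [ 0.002 -0.001]
  strip F [-15.7  -5.2] len 119.7 ang 90.0 area 140
  strip F [-93.1  -3.3] len 115.9 ang 89.9 area 126
 C [-54.4  -4.3] ang 89.9  A(+u+n) [-99.  59.]  B(+u-n) [-9. 59.]  Cc(-u-n) [-10. -67.]  D(-u+n) [-100.  -67.]
 finger corner in block (u,n) [ 15.7 240. ]
top 94 [-14.3  -5. ] 89.8 [  4.9 115.2]
top 84 [-92.1  -4.9] 90.0 [  4.2 113.9]
```

View pics/side17c.png

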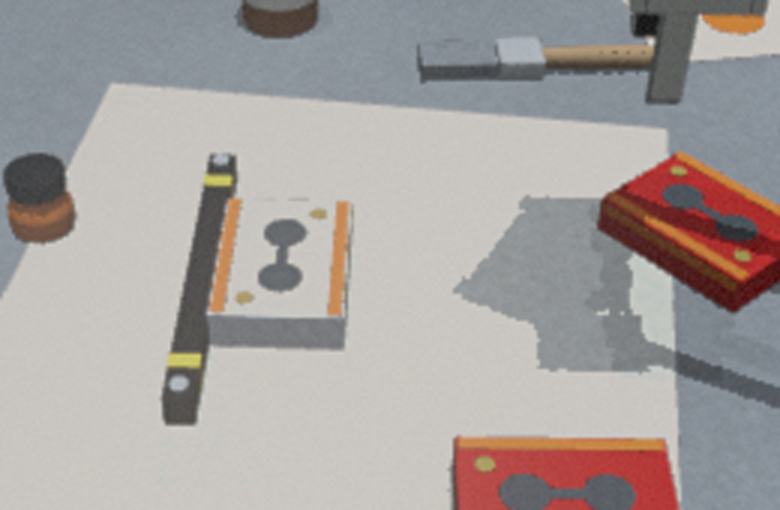

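View pics/top17c.png

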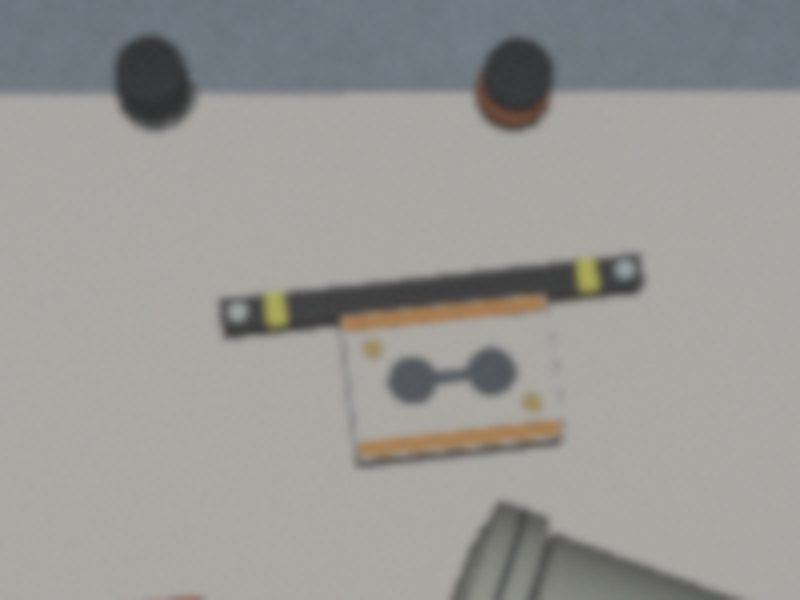

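Both views show the block flush along the fence and between the yellow bands (crop pixels 275 and 588; block from 342 to 562). The arm is clear, so I'm handing in.

```bash
python3 -c "
from plant import *
print(close_job())"
```

```text
the job is handed in; nothing more can be done
None
```

The block now lies flush along the fence between the yellow marks, and I handed the job in at about 13 s of the 67 s allowed.

**What I did:** With the fingers closed, I turned the block about 63° by pushing its corners. It faced the fence squarely (within about 0.2°) with its middle 188 mm from the fence's middle line, well clear of touching. I then pushed it home with two spread fingertips until the force rose to about 15 N and it stopped moving, and backed straight off and up.

**Last checks:**

| Check | Side camera | Top camera | Needed |
|---|---|---|---|
| Angle off square | 0.1° | 0.2° at most | 2.3° |
| Block middle, distance from fence middle line | -54.4 mm | -53.2 mm | -59.5 to -50 mm |
| Block middle, offset along fence | -4 mm | -5 mm | within 28 mm |

- **Small disagreement:** True contact should put the block's middle at -55 mm. Both readings are within the 2 mm camera calibration of that.
- **Other objects:** In the final pictures the jars, the brush and the red look-alikes I could see stood where they began. I judged this by eye and did not re-measure them, and I did not check the mug, tub and bottle again. The arm stayed well clear of all three after the start.
- **First push misjudged:** My first corner contact landed wrong and moved the block about 3 mm. I later switched to a different corner because it turned too slowly. Neither affected the result.

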